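# Seat a mini effects pedal on the programming jig and keep it pressed on the contacts

### The arm

A 7-joint arm with a two-finger parallel gripper is mounted at the origin on a cart in front of the work surface, level with it; the furniture and walls round the work are solid. World frame = base frame: x ahead of the robot, y to its left, z up, the work surface at z = 0. Lengths are in m, angles in degrees, forces in N, time in s.
With the tool pointing down it reaches from about 0.425 to 0.875 m from the base axis. Payload 4.7 kg.
Tool frame: the origin (TCP) lies at the very end of the fingers, on their centre line; the grasp point (between the pads) lies 19 mm behind it; z points along the fingers, y is the line along which they close (so a half turn about z gives the same grasp; the last joint's range is limited). The gripper opens to 87 mm and grips with 3 to 60 N. Pads are 19 mm wide; open, the fingers measure 117 mm over their backs; the gripper's body (75 mm by 190 mm) begins 51 mm behind the grasp point.
Start: joints at [0.808, 18.392, -4.016, 83.108, 1.295, 78.541, -3.26], TCP at [0.65, -0, 0.223] pointing down, gripper open.
Joint ranges: [-163.93, 163.93], [-17.29, 119.83], [-79.2, 71.16], [3.27, 140.29], [-89.18, 269.18], [5.43, 117.66], [-154.24, 154.24]. Speed limits (degrees/s): [147.25, 147.25, 180, 180, 180, 180, 180].

### API

Orientations are given as [roll, pitch, yaw] about the fixed x, y, z axes, in that order (R = Rz(yaw) Ry(pitch) Rx(roll)).
In Python, from cell import telemetry, cams, env gives the robot as it stands.
- The arm moves only by the tool arm_command, never from a script. Its argument "series" is text: rows parted by semicolons, each of 5 numbers parted by spaces: the shift along the tool's x, y, z in mm, then the turn about the tool's z in rad, then the closure in counts, from 0 (fully open) to 255 (shut). A call has 1 to 20 rows; each row shifts and turns the commanded pose from where the row before left it, along the tool's axes as they then stand; what a row does not reach is not made up. A row lasts 1/12 s, in which the tool goes at most 41.7 mm and 7.16 degrees, less where a joint would pass 70% of its speed; a pose out of reach is approached as far as the arm can. A call is refused whole if a number of a shift passes 41.7 or a number of a turn 0.125, either way. A call with a gripper value outside its range is refused whole. The fingers move at their own pace and stop on an object; "squeeze" is the grip in N (left out, the last holds). Time passes only in rows, so rows that do not move let the fingers close. It gives the time, the measured TCP pose, the force, the opening and the grip force at its end, in the units of the state.
- telemetry.get_obs(): the state, without advancing time (a new reading comes with each control period).
- cams.read_camera(name): name is "scene" or "side" or "wrist"; returns the picture (400x640x3 uint8, blue, green, red); there is no depth.
- cams.calibration(name): a dict with "K" (3x3 intrinsics, pixels), "dist" ([k1, k2, p1, p2, k3] as OpenCV has them; the pictures are not rectified), "origin" and "rotation" of the camera in the world; the wrist camera has in their place "hand_eye" (4x4, takes a point from camera to tool coordinates, whose origin is the TCP and whose axes are the flange's). Camera axes: x right, y down, z forward; pixel columns grow to the right and rows downward; lengths in m; the calibration is good to about 2 mm. A picture is of the moment at which its call begins: read the wrist's pose just before it. calibration takes no time and is no camera call.
- env.sign_off(): hands the job in; it is judged then, once.
The state is a dict: "time_s": time; "qpos": joint angles; "joint_velocities": joint speeds; "effort": joint torques, N m; "tool_pos": TCP position; "tool_rot": TCP orientation; "force": force on the tool from outside, world axes, zero at the start; "wrist_torque": the same for the moment, N m; "grip_width": finger opening in m; "grasp_force": force on a finger pad.
Only numpy, scipy, OpenCV 4.12 (cv2) and the standard library are available. Lean on these libraries where they do the work, as an engineer would, in place of code of your own. Each camera call takes 0.05 s, during which the arm holds its last target. There are 200 camera calls.

### The job

New firmware is to be loaded into the yellow mini effects pedal (its back cover is already off): pick it up and set it on the programming jig, footswitch end at the jig's orange dot, feeling for the two locating pins that it hides until it drops onto them. Then press it straight down, firmly but without forcing it, until it sits fully home on the white rails with the sprung contacts pushed in, and finish while still holding it pressed down there. Leave everything else on the desk where it lies.

Things in the scene. Friction and masses are not known exactly. Their poses are not given: they have to be found in the camera images.
- pedal_mid (a point): Centre of the loose yellow mini effects pedal, a hollow metal case 94 (its x) x 42 (its y) x 32 mm (its z, up), about 0.22 kg, lying upright on the desk; this point is 16 mm above its underside. Knobs and footswitch stand up to 13 mm above the case, three sockets stick out 4 mm from the +x end. Its long sides are plain, to be gripped across the 42 mm width.
- hole_a (a point): Mouth of the round locating hole in the pedal's underside: 8.4 mm wide, over 20 mm deep, 30 mm from the pedal's centre towards -x, below the steel footswitch. Axes as the pedal's.
- hole_b (a point): Mouth of the slotted locating hole in the pedal's underside: 13 mm along x, 8.4 mm along y, over 20 mm deep, 22 mm from the pedal's centre towards +x, below the big black knob.
- jig: Aluminium programming jig, fixed: base from x = -68 to 88 mm, 92 mm wide, deck 20 mm above the desk. Origin on the desk under the seated pedal's centre; a seated pedal has its axes along the jig's. Orange dot at x = -56 mm: footswitch end. Black pod at x = 62 to 86 mm, 34 mm high. Two white rails along x (y = +-17.5 mm, tops 25 mm above the desk) are the stops under the pedal's long edges.
- pin_a (a point): Domed tip of the upright steel locating pin for hole_a: 6 mm thick, at x = -30 mm, y = 0 of the jig, tip 38 mm above the desk. The pedal's underside is 38 mm above the desk while it merely lies on the pin tips, 30 mm once dropped onto the pins, 25 mm when pressed home. Axes as the jig's.
- pin_b (a point): Domed tip of the second steel pin, for the slot hole_b: 6 mm thick, at x = +22 mm, y = 0 of the jig, tip 38 mm above the desk. The pins are not at equal distances from the middle, so the pedal only drops on the right way round.
- contact_bed (a joint): How far the jig's sprung contact bed (black, 80 x 26 mm, brass contacts, between the white rails, top 30 mm above the desk at rest) is pushed down, in m: 0 at rest, 0.005 when the pedal sits on the rails. It needs about 4 N to start and 10 N at 0.005; the pedal's weight alone (about 2 N) does not push it in.
- white_pedal: Another mini pedal, white with blue knobs, 94 x 42 x 32 mm, finished: leave it alone. Origin under its centre.
- back_cover: The yellow pedal's removed back cover, a loose metal sheet 92 x 40 x 3 mm: leave it alone. Origin under its centre.
- screwdriver: Screwdriver with yellow handle, 173 mm long: leave it alone.
- jack_adapter: Small white and gold jack adapter, 50 mm long: leave it alone.
- usb_stick: Red USB stick, 64 mm long: leave it alone.
- pick_tin: Flat blue tin, 63 x 94 x 21 mm: leave it alone.
- tape: Roll of black tape, 55 mm across: leave it alone.
- capo: Black guitar capo, 52 x 78 x 14 mm: leave it alone.
There are look-alikes about, which are no part of the job. There is more than one size of the part that bears pedal_mid; the job needs the larger.

How it is judged:
By the outcome, as a careful person would: the job done as asked, in the order asked, and still so for the second after the job is handed in, while the arm keeps its last pose, push and grip.
It also fails if it takes over 48 s, if anything falls off the work surface, if the arm or the gripper's body presses on something with over 40 N, if the wrist force passes 120 N, or if a joint passes its speed limit or range.

## Working session

There is one attempt and no reset: what is moved stays moved. The work goes in short steps, Python scripts to look and compute and a tool call to move; the robot and the scene stay as the last step left them, time stands still between calls to the robot, and variables do not carry over. Pictures are saved under pics/ and viewed, at most 12 in all, crops included, and the job is handed in when it is done.

Besides the shell and the picture viewer there is one more tool, called after "Call:" as a command line: name --argument value ..., lists and objects as JSON in quotes. arm_command: Moves the arm, as the interface text tells. Its arguments: {"type":"object","properties":{"series":{"type":"string"},"squeeze":{"type":"number"}},"required":["series"]}

```bash
mkdir -p pics
cat > h.py <<'E'
import numpy as np, cv2
from cell import telemetry, cams, env
from scipy.spatial.transform import Rotation as R
def snap(n,f):
    o=telemetry.get_obs(); im=np.asarray(cams.read_camera(n)); cv2.imwrite(f'pics/{f}.png',im); return o,im
def cam(n,o=None):
    c=cams.calibration(n); K=np.array(c['K']);d=np.array(c['dist'])
    if n=='wrist':
        T=np.eye(4);T[:3,:3]=R.from_euler('xyz',o['tool_rot'],degrees=True).as_matrix();T[:3,3]=o['tool_pos']
        T=T@np.array(c['hand_eye']); return K,d,T[:3,3],T[:3,:3]
    return K,d,np.array(c['origin']),np.array(c['rotation'])
def px2w(C,uv,z):
    K,d,p,Rm=C; n=cv2.undistortPoints(np.array(uv,float).reshape(-1,1,2),K,d)[:,0]
    r=np.c_[n,np.ones(len(n))]@Rm.T; return p+r*((z-p[2])/r[:,2])[:,None]
def w2px(C,X):
    K,d,p,Rm=C; return cv2.projectPoints((np.array(X,float).reshape(-1,3)-p)@Rm,np.zeros(3),np.zeros(3),K,d)[0][:,0]
E
python3 - <<'E'
from h import *
a=[snap(n,n+'0') for n in('scene','side','wrist')]
im=np.vstack([a[0][1],a[2][1]])
cv2.imwrite('pics/m.png',cv2.resize(im,(800,1000))[:1000]); 
print(a[0][0]); 
for n in('scene','side','wrist'):print(cams.calibration(n))
E
```

```text
{'time_s': 0.0, 'qpos': array([ 0.80804578, 18.43940645, -4.01636254, 83.17407759,  1.2942976 ,
       78.5412177 , -3.25986271]), 'joint_velocities': array([ 0.07021208,  0.02192815,  0.05186235,  0.12737555,  0.01728139,
       -0.08365707, -0.00335425]), 'effort': array([-2.58547143e-04, -4.91284704e+01, -4.03903294e-01, -3.12526345e+01,
       -6.40594075e-02,  4.37659642e-02,  1.61017233e-04]), 'tool_pos': array([ 6.49448782e-01, -3.96142841e-05,  2.21464921e-01]), 'tool_rot': array([-1.79890506e+02,  4.78961883e-03,  9.00024759e+01]), 'force': array([-0.48957991,  0.56478525,  0.79922117]), 'wrist_torque': array([-0.01748044, -0.05604554,  0.02611357]), 'grasp_force': 0.0, 'grip_width': 0.08740704378558274}
{'K': array([[381.01054561,   0.        , 315.69909033],
       [  0.        , 381.01054561, 196.45241511],
       [  0.        ,   0.        ,   1.        ]]), 'dist': array([-0.0114451,  0.       ,  0.       ,  0.       ,  0.       ]), 'origin': array([0.14122917, 0.5427378 , 0.6634067 ]), 'rotation': array([-132.07579115,   -0.37955143, -141.53068204])}
{'K': array([[496.
[... 251 characters left out ...]
66, -0.9995147 ,  0.72541694]), 'rotation': array([-1.18984975e+02, -1.14083676e-01,  3.38636113e+01])}
{'K': array([[289.38898436,   0.        , 316.1461879 ],
       [  0.        , 289.38898436, 196.05313039],
       [  0.        ,   0.        ,   1.        ]]), 'dist': array([-0.04677976,  0.        ,  0.        ,  0.        ,  0.        ]), 'hand_eye': array([[ 1.09598971e-04, -9.55151748e-01, -2.96116744e-01,
         8.10609704e-02],
       [ 9.99999378e-01,  4.33448406e-04, -1.02800705e-03,
        -1.17945170e-03],
       [ 1.11025406e-03, -2.96116447e-01,  9.55151201e-01,
        -1.62374219e-01],
       [ 0.00000000e+00,  0.00000000e+00,  0.00000000e+00,
         1.00000000e+00]])}
```

View pics/scene0.png

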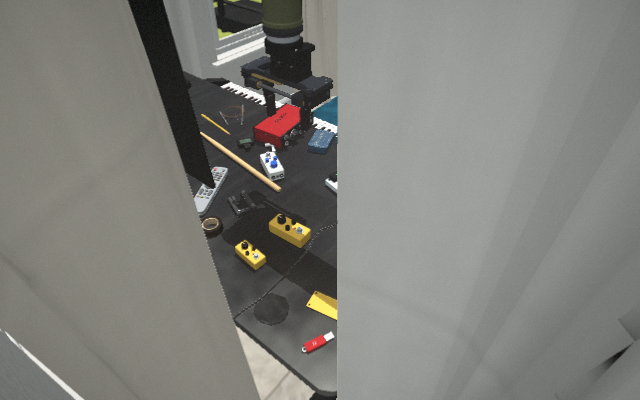

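View pics/wrist0.png

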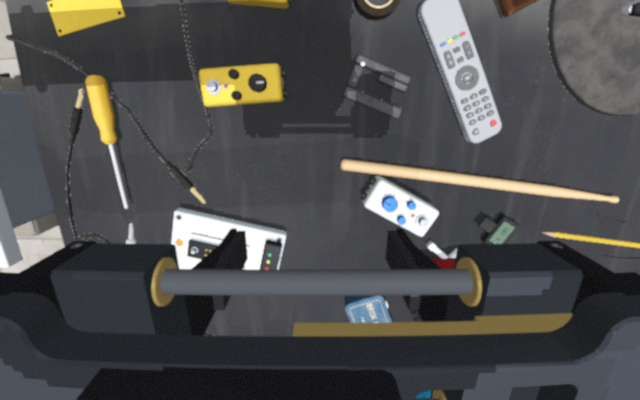

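The scene view shows two yellow pedals: the larger at (290,230) and the smaller at (250,253). The wrist view shows one whole at (242,85), one cut off at (258,0), and the jig with its orange dot at (228,243), partly hidden by a finger. I'll cross-check these positions and sizes between the cameras.

```bash
sed -i "s/return K,d,np.array(c\['origin'\]),np.array(c\['rotation'\])/return K,d,np.array(c['origin']),R.from_euler('xyz',c['rotation'],degrees=True).as_matrix()/" h.py
python3 - <<'E'
from h import *
o=telemetry.get_obs(); W=cam('wrist',o); S=cam('scene'); D=cam('side')
np.set_printoptions(precision=3,suppress=True)
print('scene big, small, white, capo',px2w(S,[(290,230),(250,255),(272,168),(240,203)],0.03))
w=px2w(W,[(242,85),(258,0),(402,205),(378,85)],0.03)
print('wrist yellow1,2,white,capo',w)
print('jig corners wrist',px2w(W,[(178,208),(286,232),(178,243)],0.02))
print('px in scene',w2px(S,w),'side',w2px(D,w))
# enlarged crops side by side
s=cv2.imread('pics/scene0.png');ww=cv2.imread('pics/wrist0.png');d=cv2.imread('pics/side0.png')
a=cv2.resize(s[190:310,200:350],(450,360),interpolation=3); b=cv2.resize(ww[55:115,190:295],(350,200),interpolation=3)
b2=cv2.resize(ww[195:280,160:300],(350,160),interpolation=3)
top=np.hstack([a,np.vstack([b,b2])]); cv2.imwrite('pics/crop1.png',top)
E
```

```text
scene big, small, white, capo [[ 0.549  0.116  0.03 ]
 [ 0.568  0.223  0.03 ]
 [ 0.738 -0.025  0.03 ]
 [ 0.703  0.125  0.03 ]]
wrist yellow1,2,white,capo [[ 0.562  0.106  0.03 ]
 [ 0.585  0.193  0.03 ]
 [ 0.759 -0.041  0.03 ]
 [ 0.719  0.105  0.03 ]]
jig corners wrist [[ 0.461 -0.049  0.02 ]
 [ 0.606 -0.084  0.02 ]
 [ 0.453 -0.101  0.02 ]]
px in scene [[288.776 224.863]
 [254.364 242.735]
 [270.294 162.215]
 [241.288 196.019]] side [[335.948 189.265]
 [357.381 180.025]
 [371.231 232.35 ]
 [383.455 204.17 ]]
```

View pics/crop1.png

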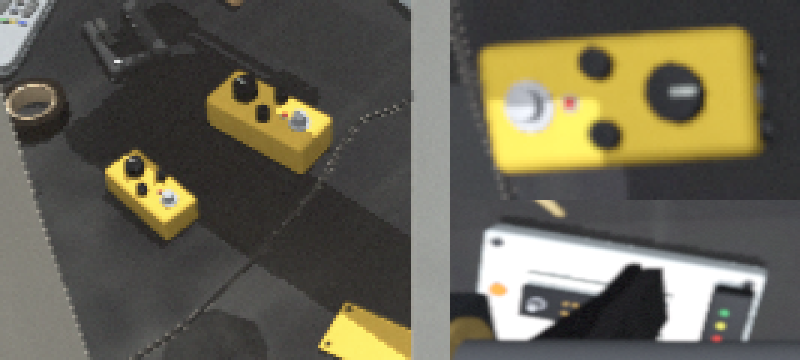

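View pics/side0.png

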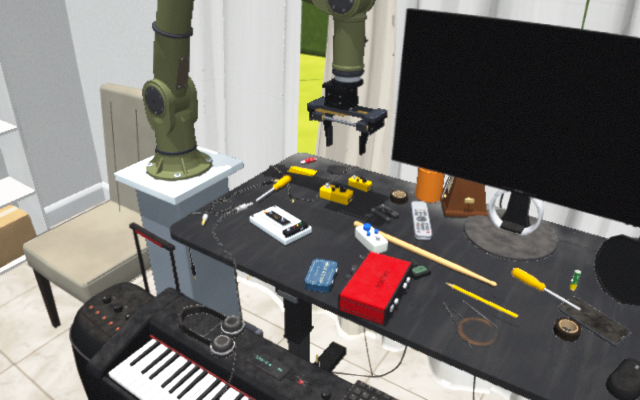

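The larger one is the yellow pedal at scene (290,230) / wrist (242,85). It's visibly longer than the look-alike at (250,253), and its footswitch points toward world −x. I'll go above it and turn the gripper to match.

Call:
arm_command --series "18 -15 0 0 60;18 -15 0 0 60;18 -15 0 0 60;18 -15 0 0 60;18 -15 0 0 60;18 -15 0 0 60;0 0 0 0.125 60;0 0 0 0.125 60;0 0 0 0.125 60;0 0 0 0.125 60;0 0 0 0.125 60;0 0 0 0.125 60;0 0 0 0.125 60;0 0 0 0.125 60;0 0 0 0.125 60;0 0 0 0.125 60;0 0 0 0.125 60;0 0 0 0.125 60" --squeeze 20

```text
time_s: 1.65
tool_pos: [0.5598, 0.1079, 0.2222]
tool_rot: [180.0, 0.0, 3.7]
force: [-0.1, 0.6, 0.2]
grip_width: 0.0666
grasp_force: 0.0
```

Run:
```python
from h import *
o,im=snap('wrist','w1'); print(o['tool_pos'],o['tool_rot'],o['grip_width'],o['time_s'],w2px(cam('wrist',o),[o['tool_pos']]))
```

```text
[0.5597563  0.10792219 0.22222086] [1.79992050e+02 3.49703550e-02 3.70374231e+00] 0.06663010126233755 1.65 [[315.3492117 242.1598987]]
```

View pics/w1.png

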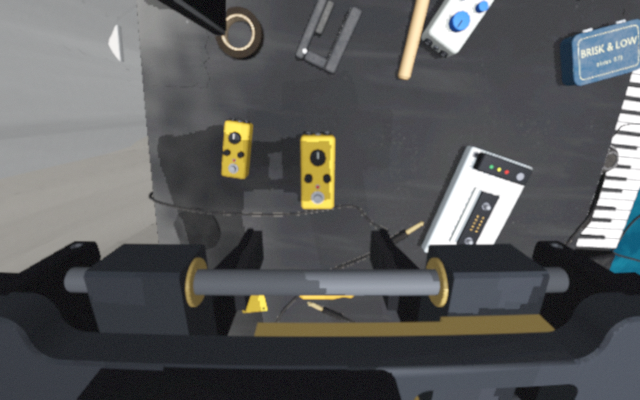

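The pedal is at (318,172) with its footswitch end toward the bottom of the picture. The look-alike is at (236,150). The jig is at (480,205) with its pod at (503,167). I'll fit box outlines to both.

```bash
cat >> h.py <<'E'
from scipy.optimize import minimize
def fit(mask,C,box,x0):
    (xa,xb,ya,yb,za,zb)=box
    P=np.array([[x,y,z] for x in(xa,xb) for y in(ya,yb) for z in(za,zb)])
    def sil(p):
        Rz=R.from_euler('z',p[2]).as_matrix(); q=w2px(C,P@Rz.T+[p[0],p[1],0])
        m=np.zeros((1600,2560),np.uint8); cv2.fillConvexPoly(m,cv2.convexHull(np.round((q+.5)*4).astype(np.int32)),1); return m
    M=cv2.resize(mask,(2560,1600),interpolation=cv2.INTER_LINEAR)>127
    def f(p): s=sil(p)>0; return 1-(s&M).sum()/(s|M).sum()
    r=minimize(f,x0,method='Nelder-Mead',options=dict(initial_simplex=np.array(x0)+np.array([[0,0,0],[.01,0,0],[0,.01,0],[0,0,.1]]),xatol=1e-4,fatol=1e-4))
    return r.x,r.fun
def comp(m,uv):
    n,l=cv2.connectedComponents(m); k=l[uv[1],uv[0]]; m=((l==k)*255).astype(np.uint8)
    c,_=cv2.findContours(m,cv2.RETR_EXTERNAL,cv2.CHAIN_APPROX_NONE); o=np.zeros_like(m); 
    cv2.fillPoly(o,[cv2.convexHull(max(c,key=cv2.contourArea))],255); return o
def ymask(im): return cv2.inRange(cv2.cvtColor(im,cv2.COLOR_BGR2HSV),(18,110,50),(35,255,255))
E
python3 - <<'E'
from h import *
o={'tool_pos':[0.5597563,0.10792219,0.22222086],'tool_rot':[179.992,0.035,3.7037]}
im=cv2.imread('pics/w1.png'); C=cam('wrist',o); 
m=comp(ymask(im),(330,165)); print(m.sum()/255)
p,e=fit(m,C,(-.047,.047,-.021,.021,0,.032),[.56,.107,.06]); print('pedal',p,np.degrees(p[2]),e)
m2=comp(ymask(im),(240,148)); print('small',fit(m2,C,(-.047,.047,-.021,.021,0,.032),[.585,.2,.06]))
# jig: deck corners
cv2.imwrite('pics/jig1.png',cv2.resize(im[135:260,410:550],(784,600*784*125//140//600),interpolation=3)[:600])
g=cv2.cvtColor(im,cv2.COLOR_BGR2HSV); j=cv2.inRange(g,(0,0,140),(180,60,255)); j[:, :400]=0; j[255:]=0
j=comp(j,(452,205)); print(j.sum()/255); 
p,e=fit(j,C,(-.068,.088,-.046,.046,0,.02),[.53,-.09,-.23]); print('jig',p,np.degrees(p[2]),e)
Rz=R.from_euler('z',p[2]).as_matrix()
print(w2px(C,np.array([[-.03,0,.038],[.022,0,.038],[.088,.046,.02],[.088,-.046,.02]])@Rz.T+[p[0],p[1],0]))
E
```

```text
2671.0
pedal [0.55941616 0.10588084 0.05806007] 3.3265969325705433 0.04986451119809154
small (array([0.57120414, 0.20864891, 0.0643474 ]), np.float64(0.4394040286332612))
6925.0
jig [ 0.51079875 -0.11499168 -0.22144747] -12.688005354252176 0.12757250319345226
[[472.84892157 241.98236053]
 [490.16172821 206.87508669]
 [473.08598457 145.51478565]
 [534.82584451 166.08027935]]
```

View pics/jig1.png

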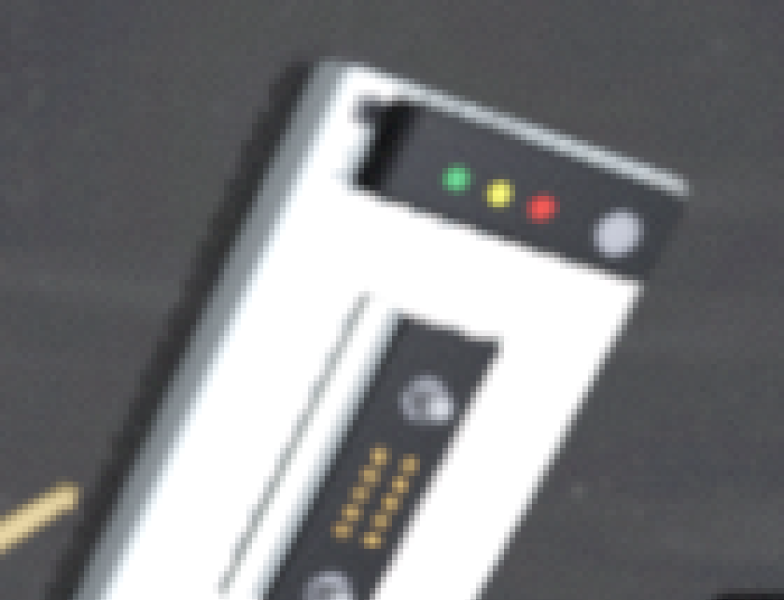

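Call:
arm_command --series "-12 34 4 0 60;-12 34 4 0 60;-12 34 4 0 60;-12 34 4 0 60;-12 34 4 0 60;-12 34 4 0 60;0 0 0 0.095 60;0 0 0 0.095 60;0 0 0 0.095 60;0 0 0 0 60;0 0 0 0 60"

```text
time_s: 2.62
tool_pos: [0.5025, -0.1006, 0.1985]
tool_rot: [180.0, 0.0, -12.0]
force: [0.0, -0.7, 0.3]
grip_width: 0.0663
grasp_force: 0.0
```

Run:
```python
from h import *
import json
o,im=snap('wrist','w2'); print(o['tool_pos'],o['tool_rot'],o['time_s'],o['force'])
json.dump([list(o['tool_pos']),list(o['tool_rot'])],open('w2.json','w'))
cv2.imwrite('pics/w2c.png',cv2.resize(im[70:270,180:460],(784,560),interpolation=3))
```

```text
[ 0.50248998 -0.10055195  0.19845127] [ 1.79998612e+02  1.14772057e-02 -1.20219919e+01] 2.6167 [ 0.04430546 -0.73319848  0.33753949]
```

View pics/w2c.png

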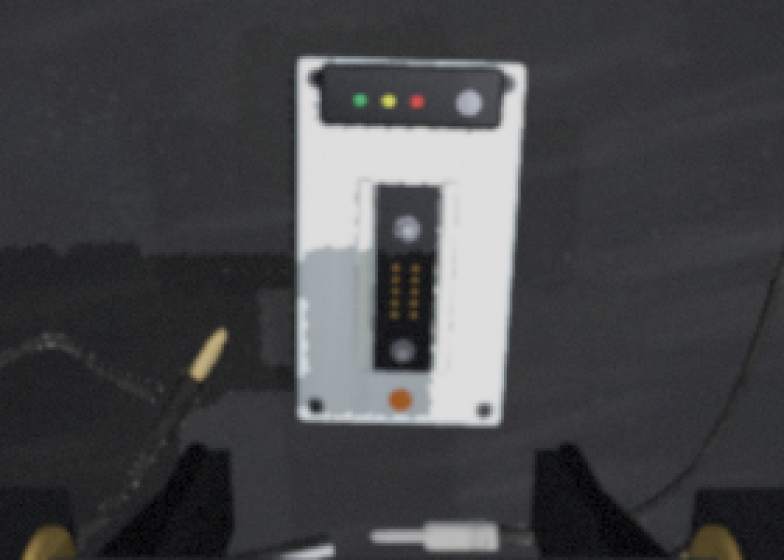

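The jig shows whole. Crop pixels: deck corners (298,58), (526,65), (500,424) and (298,420); pin_b (407,229), pin_a (402,349), orange dot (400,400).

Run:
```python
from h import *
import json
np.set_printoptions(precision=4,suppress=True)
a,b=json.load(open('w2.json')); o={'tool_pos':a,'tool_rot':b}; C=cam('wrist',o); im=cv2.imread('pics/w2.png')
f=lambda c:(np.array(c)+.5)/2.8-.5+[180,70]
dk=px2w(C,f([(298,58),(526,65),(500,424),(298,420)]),.02); pn=px2w(C,f([(407,228),(402,349)]),.037); dot=px2w(C,f([(400,400)]),.02)
print(dk,pn,dot)
print('sizes',[np.linalg.norm(dk[i]-dk[(i+1)%4]) for i in range(4)],'pins',np.linalg.norm(pn[0]-pn[1]))
# jig local points -> least squares pose
L=np.array([[.088,.046],[.088,-.046],[-.068,-.046],[-.068,.046],[.022,0],[-.03,0],[-.056,0]]); Wd=np.vstack([dk,pn,dot])[:,:2]
Lc=L-L.mean(0);Wc=Wd-Wd.mean(0); th=np.arctan2((Lc[:,0]*Wc[:,1]-Lc[:,1]*Wc[:,0]).sum(),(Lc*Wc).sum())
Rm=np.array([[np.cos(th),-np.sin(th)],[np.sin(th),np.cos(th)]]); t=Wd.mean(0)-Rm@L.mean(0)
print('jig',t,np.degrees(th)); print('resid mm',(Wd-(L@Rm.T+t))*1e3)
g=cv2.cvtColor(im,cv2.COLOR_BGR2GRAY); j=((g>100)*255).astype(np.uint8); j[235:]=0;j[:,:275]=0;j[:,375:]=0
j=comp(j,(350,130)); print(j.sum()/255, fit(j,C,(-.068,.088,-.046,.046,0,.02),[*t,th]))
```

```text
[[ 0.605  -0.0891  0.02  ]
 [ 0.5836 -0.1775  0.02  ]
 [ 0.4337 -0.1415  0.02  ]
 [ 0.4547 -0.0525  0.02  ]] [[ 0.5321 -0.118   0.037 ]
 [ 0.483  -0.1059  0.037 ]] [[ 0.4546 -0.0995  0.02  ]]
sizes [np.float64(0.09096048181866641), np.float64(0.15412645324791582), np.float64(0.09150414527052002), np.float64(0.15469739081280479)] pins 0.050577704601105326
jig [ 0.51   -0.1128] -13.577243415840753
resid mm [[-1.3218 -0.374 ]
 [-1.1425  0.6522]
 [ 0.634   0.0267]
 [ 0.0273 -0.3383]
 [ 0.676  -0.0081]
 [ 2.1205 -0.0885]
 [-0.9933  0.13  ]]
10359.0 (array([ 0.5104, -0.1126, -0.2399]), np.float64(0.021869278211429144))
```

Call:
arm_command --series "0 0 0 -0.089 60;0 0 0 -0.089 60;0 0 0 -0.089 60;11.5 -33.8 15 0 60;11.5 -33.8 15 0 60;11.5 -33.8 15 0 60;11.5 -33.8 15 0 60;11.5 -33.8 15 0 60;11.5 -33.8 15 0 60;0 0 0 0 60;0 0 0 0 60"

```text
time_s: 3.58
tool_pos: [0.5598, 0.1087, 0.107]
tool_rot: [-180.0, 0.2, 3.5]
force: [-0.7, -0.4, -0.3]
grip_width: 0.0668
grasp_force: 0.0
```

Run:
```python
from h import *
np.set_printoptions(precision=4,suppress=True)
o,im=snap('wrist','w3'); print(o['tool_pos'],o['tool_rot'],o['time_s'])
C=cam('wrist',o); print(w2px(C,[[.5594,.1059,.032]]))
u,v=w2px(C,[[.5594,.1059,.032]])[0].astype(int)
m=ymask(im); 
n,l,s,c=cv2.connectedComponentsWithStats(m); print([(x,y) for x,y in zip(s,c) if x[4]>300])
cv2.imwrite('pics/w3c.png',im)
```

```text
[0.5598 0.1087 0.107 ] [-179.9813    0.1642    3.5048] 3.5833
[[318.7505 203.6534]]
[(array([     0,      0,    640,    400, 244451], dtype=int32), array([319.4248, 197.5722])), (array([ 182,  126,   45,   84, 2731], dtype=int32), array([204.7067, 165.5862])), (array([ 293,  145,   52,  106, 4019], dtype=int32), array([318.321 , 195.6377])), (array([187, 258,  19,  49, 350], dtype=int32), array([194.4514, 280.5914])), (array([ 256,  315,  298,   21, 3855], dtype=int32), array([414.1419, 327.027 ]))]
```

View pics/w3c.png

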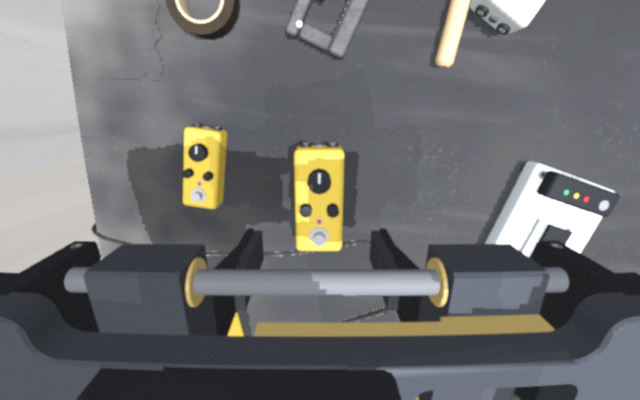

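The pedal sits between the fingers, at columns 294–344 and rows 146–250. I'll refit its pose from this closer view.

Run:
```python
from h import *
np.set_printoptions(precision=4,suppress=True)
o={'tool_pos':[.5598,.1087,.107],'tool_rot':[-179.98,.164,3.505]}
im=cv2.imread('pics/w3.png');C=cam('wrist',o)
m=comp(ymask(im),(330,230)); p,e=fit(m,C,(-.047,.047,-.021,.021,0,.032),[.5594,.106,.058]);print(p,np.degrees(p[2]),e)
d=R.from_euler('xyz',o['tool_rot'],degrees=True).as_matrix().T@(np.r_[p[:2],.005]-o['tool_pos']);print('tool shift mm',d*1e3)
```

```text
[0.5594 0.106  0.057 ] 3.2665809895114246 0.04528056786285928
tool shift mm [ -0.2748   2.6588 102.0003]
```

Call:
arm_command --series "0 2.7 20 0.004 60;0 0 20 0 60;0 0 20 0 60;0 0 20 0 60;0 0 12 0 60;0 0 9 0 60;0 0 0 0 60;0 0 0 0 60;0 0 0 0 200;0 0 0 0 200;0 0 0 0 200;0 0 0 0 200;0 0 0 0 200;0 0 0 0 200" --squeeze 30

```text
time_s: 4.8
tool_pos: [0.5617, 0.1039, 0.0084]
tool_rot: [-179.9, -0.1, 2.8]
force: [-0.7, 2.3, 3.5]
grip_width: 0.0419
grasp_force: 30.0
```

Call:
arm_command --series "0 0 -10 0 200;0 0 -20 0 200;0 0 -25 0 200;0 0 -25 0 200;0 0 -12 0 200;0 0 0 0.098 200;0 0 0 0.098 200;0 0 0 0.098 200;0 0 0 0 200;0 0 0 0 200;0 0 0 0 200"

```text
time_s: 5.72
tool_pos: [0.5606, 0.1026, 0.0992]
tool_rot: [180.0, 0.0, -13.9]
force: [1.0, -0.3, -1.7]
grip_width: 0.0413
grasp_force: 30.0
```

Run:
```python
from h import *
np.set_printoptions(precision=4,suppress=True)
o,im=snap('wrist','w4'); print(o['tool_pos'],o['tool_rot'],o['time_s'],o['force'],o['grip_width'])
C=cam('wrist',o); cv2.imwrite('pics/w4c.png',im[150:350,170:490].repeat(2,0).repeat(2,1))
Rt=R.from_euler('xyz',o['tool_rot'],degrees=True).as_matrix()
t=np.r_[.5108,-.1128,.1]; th=np.radians(-13.6)
print('tool shift TCP to jig origin',Rt.T@(t-o['tool_pos'])*1e3)
m=ymask(im)
n,l,s,c=cv2.connectedComponentsWithStats(m); print([(x,y) for x,y in zip(s[1:],c[1:]) if x[4]>300])
```

```text
[0.5606 0.1026 0.0992] [179.9658   0.038  -13.9128] 5.7167 [ 0.9539 -0.3404 -1.7272] 0.04134509560932005
tool shift TCP to jig origin [  3.4345 221.0968  -0.694 ]
[(array([ 163,  165,   60,   80, 2774], dtype=int32), array([194.9571, 203.7632])), (array([ 275,  170,   83,  101, 6269], dtype=int32), array([316.1284, 217.9293])), (array([227, 258,  16,  50, 401], dtype=int32), array([232.9701, 282.6209])), (array([390, 258,  16,  50, 356], dtype=int32), array([398.9129, 282.2051])), (array([ 209,  295,  304,   42, 5650], dtype=int32), array([355.8995, 322.7965]))]
```

View pics/w4c.png

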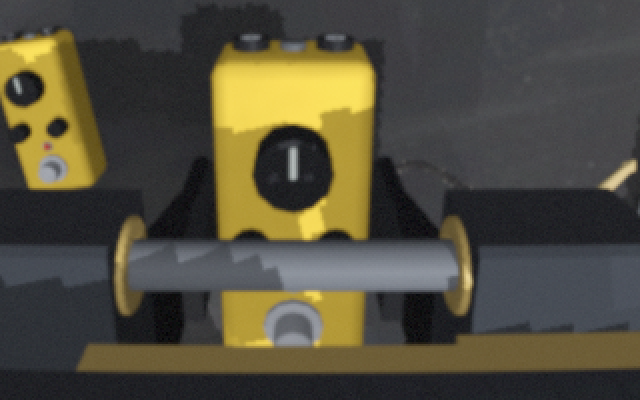

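The pedal is held straight, with the footswitch toward the −x end. Crop pixels: knob top (292,165), top front edge about row 72, lower front edge about row 47. I'll work out the pedal's offset along the tool's x.

Run:
```python
from h import *
np.set_printoptions(precision=4,suppress=True)
o={'tool_pos':[0,0,0],'tool_rot':[180,0,0]}; C=cam('wrist',o)
f=lambda c:(np.array(c)+.5)/2-.5+[170,150]
# frame: x=tool x, y=-tool y, z up, TCP=0
print('knob (expect x 22)',px2w(C,f([(292,165)]),.0366)*1e3)
print('top edge (exp 47)',px2w(C,f([(293,72)]),.0236)*1e3,'bottom edge',px2w(C,f([(213,50),(374,50)]),-.0084)*1e3)
print('sw (exp -30)',px2w(C,f([(293,325)]),.033)*1e3)
im=cv2.imread('pics/w4.png'); m=ymask(im); m[:, :260]=0;m[:,370:]=0;m[258:]=0
m=comp(m,(316,200)); 
for z0 in(-.0084,-.007): print(z0)
C2=cam('wrist',o)
import numpy as np
def err(x):
    P=np.array([[a+x,b,z] for a in(-.047,.047) for b in(-.021,.021) for z in(-.0084,.0236)]); q=w2px(C2,P)
    s=np.zeros((400,640),np.uint8); cv2.fillConvexPoly(s,cv2.convexHull(np.round(q).astype(np.int32)),255); s[258:]=0
    return ((s>0)!=(m>0)).sum()
print([(x,err(x/1e3)) for x in np.arange(-6,6.1,1)])
```

```text
knob (expect x 22) [[23.5028 -0.6703 36.6   ]]
top edge (exp 47) [[42.7842 -0.9162 23.6   ]] bottom edge [[ 40.9778  23.2408  -8.4   ]
 [ 40.976  -25.4467  -8.4   ]]
sw (exp -30) [[-25.306   -0.9219  33.    ]]
-0.0084
-0.007
[(np.float64(-6.0), np.int64(611)), (np.float64(-5.0), np.int64(421)), (np.float64(-4.0), np.int64(307)), (np.float64(-3.0), np.int64(319)), (np.float64(-2.0), np.int64(489)), (np.float64(-1.0), np.int64(604)), (np.float64(0.0), np.int64(769)), (np.float64(1.0), np.int64(941)), (np.float64(2.0), np.int64(1041)), (np.float64(3.0), np.int64(1211)), (np.float64(4.0), np.int64(1449)), (np.float64(5.0), np.int64(1539)), (np.float64(6.0), np.int64(1707))]
```

Call:
arm_command --series "0 10 0 -0.005 200;0.8 30 0 0 200;0.8 36 0 0 200;0.8 36 0 0 200;0.8 36 0 0 200;0.8 36 0 0 200;0.8 26 0 0 200;0.6 10.3 0 0 200;0 0 0 0 200;0 0 0 0 200;0 0 0 0 200;0 0 0 0 200;0 0 0 0 200;0 0 0 0 200"

```text
time_s: 6.93
tool_pos: [0.5141, -0.1111, 0.0995]
tool_rot: [-180.0, 0.0, -13.6]
force: [0.7, -0.1, -2.1]
grip_width: 0.042
grasp_force: 30.0
```

Run:
```python
from h import *
np.set_printoptions(precision=4,suppress=True)
o,im=snap('wrist','w5'); print(o['tool_pos'],o['tool_rot'],o['time_s'],o['force'])
cv2.imwrite('pics/w5c.png',im[100:300,160:480].repeat(2,0).repeat(2,1))
Rt=R.from_euler('xyz',o['tool_rot'],degrees=True).as_matrix()
print('tool shift TCP to jig origin',Rt.T@(np.r_[.5108,-.1128,.1]-o['tool_pos'])*1e3)
```

```text
[ 0.5141 -0.1111  0.0995] [-179.9901    0.0007  -13.624 ] 6.9333 [ 0.6925 -0.0952 -2.1042]
tool shift TCP to jig origin [-2.7825  2.4517 -0.4746]
```

View pics/w5c.png

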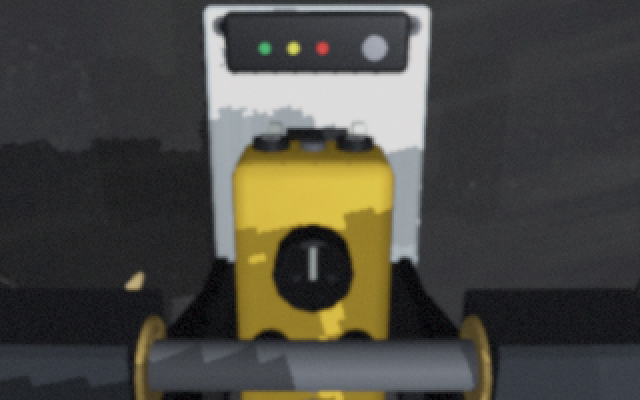

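Run:
```python
from h import *
np.set_printoptions(precision=5,suppress=True)
for i in range(2): print(np.array(cams.calibration('wrist')['hand_eye'])[:3,3])
o=telemetry.get_obs(); print(w2px(cam('wrist',o),[o['tool_pos']]),o['tool_pos'])
f=lambda c:(np.array(c)+.5)/2-.5+[160,100]
C=cam('wrist',{'tool_pos':[0,0,0],'tool_rot':[180,0,0]}); print(C[2])
for name,pts,z in(('jigfar',[(205,10),(430,10)],.0205-.0995),('jignear',[(216,250),(418,250)],.0205-.0995),('pedal top',[(236,200),(391,200)],.0226),('pedal near',[(237,300),(390,300)],.0226),('knob',[(313,266)],.03)):
    print(name,px2w(C,f(pts),z)*1e3)
```

```text
[ 0.08053  0.00076 -0.16238]
[ 0.08053  0.00076 -0.16238]
[[314.72664 242.46498]] [ 0.51398 -0.1114   0.09951]
[ 0.08053 -0.00076  0.16238]
jigfar [[ 82.03759  42.19382 -79.     ]
 [ 82.06921 -47.82925 -79.     ]]
jignear [[-21.57266  42.75398 -79.     ]
 [-21.59494 -48.44355 -79.     ]]
pedal top [[ 35.14512  18.65163  22.6    ]
 [ 35.14091 -20.73554  22.6    ]]
pedal near [[  6.85938  19.52659  22.6    ]
 [  6.84852 -21.6383   22.6    ]]
knob [[20.23309 -0.90852 30.     ]]
```

Call:
arm_command --series "-0.5 0.8 12 0 200;-0.5 0.8 15 0 200;0 0 12 0 200;0 0 6 0 200;0 0 0 0 200;0 0 0 0 200;0 0 0 0 200;0 0 0 0 200" --squeeze 45

```text
time_s: 7.65
tool_pos: [0.5131, -0.1138, 0.0553]
tool_rot: [-180.0, -0.1, -13.8]
force: [-0.6, 0.8, -1.4]
grip_width: 0.0414
grasp_force: 45.0
```

Call:
arm_command --series "0 0 1.5 0 200;0 0 1.5 0 200;0 0 1.5 0 200;0 0 1.5 0 200;0 0 1.5 0 200;0 0 1.5 0 200;0 0 0 0 200;0 0 0 0 200"

```text
time_s: 8.32
tool_pos: [0.5123, -0.1137, 0.0454]
tool_rot: [180.0, 0.0, -13.8]
force: [0.2, 0.3, -2.7]
grip_width: 0.0418
grasp_force: 45.0
```

Call:
arm_command --series "0 0 0.8 0 200;0 0 0.8 0 200;0 0 0.8 0 200;0 0 0 0 200;0 0 0 0 200;0 0 0 0 200"

```text
time_s: 8.82
tool_pos: [0.5123, -0.1135, 0.0431]
tool_rot: [-180.0, 0.0, -13.8]
force: [0.3, 0.9, -2.8]
grip_width: 0.0415
grasp_force: 45.0
```

Call:
arm_command --series "0 0 0.8 0 200;0 0 0.8 0 200;0 0 0.8 0 200;0 0 0 0 200;0 0 0 0 200;0 0 0 0 200"

```text
time_s: 9.32
tool_pos: [0.5123, -0.1135, 0.0406]
tool_rot: [-180.0, 0.0, -13.8]
force: [-0.2, 2.1, -2.7]
grip_width: 0.0417
grasp_force: 45.0
```

Call:
arm_command --series "0 0 0.8 0 200;0 0 0.8 0 200;0 0 0.8 0 200;0 0 0 0 200;0 0 0 0 200;0 0 0 0 200"

```text
time_s: 9.82
tool_pos: [0.5123, -0.1135, 0.0384]
tool_rot: [-180.0, 0.0, -13.8]
force: [-2.4, 2.7, 0.3]
grip_width: 0.0419
grasp_force: 45.0
```

Call:
arm_command --series "-0.6 -0.4 0 0 200;0 0 0.6 0 200;0 0 0.6 0 200;0 0 0 0 200;0 0 0 0 200;0 0 0 0 200" --squeeze 50

```text
time_s: 10.32
tool_pos: [0.5123, -0.1134, 0.0375]
tool_rot: [180.0, -0.1, -13.8]
force: [-1.4, 1.4, 3.6]
grip_width: 0.0419
grasp_force: 50.0
```

Call:
arm_command --series "0 0 0.6 0 200;0 0 0.6 0 200;0 0 0.6 0 200;0 0 0 0 200;0 0 0 0 200;0 0 0 0 200"

```text
time_s: 10.82
tool_pos: [0.5123, -0.1134, 0.0356]
tool_rot: [180.0, -0.1, -13.8]
force: [-0.5, 0.2, 3.6]
grip_width: 0.0416
grasp_force: 50.0
```

Call:
arm_command --series "-0.3 -0.2 0.6 0 200;0 0 0.6 0 200;0 0 0.6 0 200;0 0 0 0 200;0 0 0 0 200;0 0 0 0 200"

```text
time_s: 11.32
tool_pos: [0.5123, -0.1134, 0.0341]
tool_rot: [180.0, -0.1, -13.8]
force: [-1.2, 0.1, 6.3]
grip_width: 0.0418
grasp_force: 50.0
```

Call:
arm_command --series "0 0 0.5 0 200;0 0 0.5 0 200;0 0 0.5 0 200;0 0 0.5 0 200;0 0 0 0 200;0 0 0 0 200;0 0 0 0 200"

```text
time_s: 11.9
tool_pos: [0.5123, -0.1134, 0.0333]
tool_rot: [180.0, -0.1, -13.8]
force: [-4.1, 0.3, 16.6]
grip_width: 0.0417
grasp_force: 50.0
```

The force rose stiffly to 16.6 N at z = 33.3 mm, right where the rails should stop it. One last look to confirm.

Run:
```python
from h import *
o,im=snap('wrist','w6'); print(o['tool_pos'],o['force'],o['grasp_force'],o['time_s'])
cv2.imwrite('pics/w6c.png',im[100:300,160:480].repeat(2,0).repeat(2,1))
```

```text
[ 0.51228559 -0.11344508  0.03333836] [-4.11569387  0.31357823 16.59315715] 49.99664473347366 11.9
```

View pics/w6c.png

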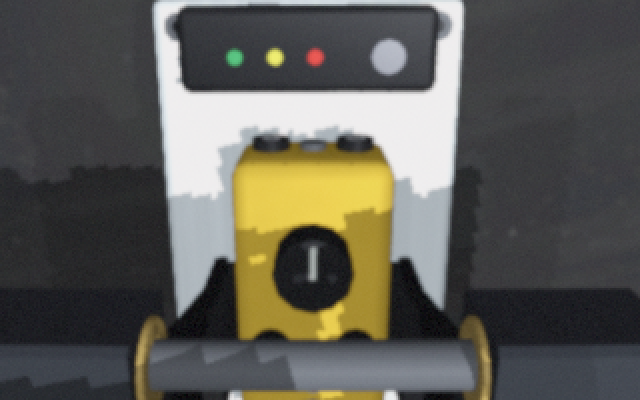

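The pedal sits level and central on the jig. The knob is still at (313,266), as in the earlier crop, so it hasn't slipped in the grip. It's held pressed at about 17 N, so I'll hand in.

```bash
python3 -c "
from cell import env
print(env.sign_off())"
```

```text
the job is handed in; nothing more can be done
None
```

I set the larger yellow pedal on the jig's pins with its footswitch end at the orange dot, pressed it home on the rails, and handed the job in at about 12 s, still holding it down with about 17 N; nothing else on the desk was handled, and no verdict came back.

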